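Rock a warped microscope stage on the surface plate and weigh down the side that dips

TASK

The round microscope stage lying on the stone surface plate is warped and rocks about one side. Press gently with the fingertips at places round its rim until you find the side that dips, hold it down for a moment, then let go and stand the brass weight upright on that side near the rim, setting it down gently, so that the stage stays tipped for its gap to be measured. Never press or set down harder than about 20 N, do not push the stage along the plate, and leave the slide box, bottle and dish alone.

Things in the scene. Friction and masses are not known exactly. Their poses are not given: they have to be found in the camera images.
- granite: dark grey stone surface plate, a fixed block 220 x 220 mm and 40 mm high; origin at the centre of its underside on the bench, z up, x and y along its sides
- stage: round aluminium microscope stage, disc 160 mm across, dark dot in the middle, about 0.4 kg, loose on the surface plate; origin at the centre of its underside, z up. It rests level, on hidden low points; on one side only, in a direction unknown, not to be seen and unrelated to its x and y axes, its rim (underside 5 mm clear of the plate all round) is free to dip. Let go, it falls back level
- stage_top (a point): centre of the stage's flat top face, 12 mm above its origin. Pressed on the free side the stage tips about 0.08 rad about a straight line 23 mm from the centre, till the rim touches: 68 mm out, mid-side, 2 to 3 N sinks the top 3 to 4 mm (opposite rim rises 8 mm); 45 degrees round it takes about 4 N and sinks 2 mm; from 60 degrees on it is rigid below 7 N
- weight: brass laboratory weight, 0.35 kg, standing on the bench: cylinder 36 mm in diameter and 36 mm high, then a neck and a knob 20 mm in diameter (from 44 to 56 mm up); origin at the centre of its underside, z up. Stood 60 mm from the stage's centre, within about 20 degrees of the middle of the free side, it keeps the stage tipped
- weight_mid (a point): centre of the weight's cylinder, 18 mm above its underside: take it here or a little higher
- slide_box: blue slide box, 85 x 65 x 30 mm, on the bench; origin at the centre of its underside; leave alone
- bottle: amber glass bottle, 42 mm in diameter and 70 mm high, on the bench; origin at the centre of its underside; leave alone
- dish: clear covered dish, 76 mm in diameter and 16 mm high, on the bench; origin at the centre of its underside; leave alone
There are look-alikes about, which are no part of the job. There is more than one size of the weight; the job needs the largest.

How it is judged:
On the way:
1. the fingertips press the dipping side down: the stage is tipped by more than 0.045 rad under the fingers (contact force between the fingers and stage above 1 N and angle between stage's own z axis and vertical above 0.045 rad and contact force between weight and stage below 0.1 N), for 0.15 s.
At the end, for the whole second after the job is handed in: the weight alone stands on the stage, upright (within 0.13 rad), and keeps it tipped by 0.045 to 0.1 rad on the surface plate, all released and at rest (angle between stage's own z axis and vertical between 0.045 and 0.1 rad and contact force between stage and granite above 3 N and contact force between weight and stage above 2 N and angle between weight's own z axis and vertical below 0.13 rad and linear speed of each of weight, stage below 0.02 m/s); the robot touches nothing.
It fails at once if the fingers press the stage harder than 22 N (contact force between the fingers and stage above 22 N).
It fails at once if the weight is dropped on or pressed onto the stage harder than 22 N (contact force between weight and stage above 22 N).
It fails at once if the stage is pushed more than 20 mm from its place (distance of stage from where it was at the start of the episode above 0.02 m).
It fails at once if the slide box, bottle or dish is moved more than 20 mm (distance of any of slide_box, bottle, dish from where it was at the start of the episode above 0.02 m).
It also fails if it takes over 72 s, if anything falls off the work surface, if the arm or the gripper's body presses on something with over 40 N, if the wrist force passes 120 N, or if a joint passes its speed limit or range.

ROBOT

A 6-joint arm with a two-finger parallel gripper is mounted at the origin on the work surface. World frame = base frame: x ahead of the robot, y to its left, z up, the work surface at z = 0. Lengths are in m, angles in rad, forces in N, time in s.
With the tool pointing down it reaches from about 0.375 to 0.9 m from the base axis. Payload 3.1 kg.
Tool frame: the origin (TCP) lies at the very end of the fingers, on their centre line; the grasp point (between the pads) lies 19 mm behind it; z points along the fingers, y is the direction in which the jaws open and shut (so a half turn about z gives the same grasp; the last joint's range is limited). The gripper opens to 87 mm and grips with 3 to 60 N. Pads are 19 mm wide; open, the fingers measure 117 mm over their backs; the gripper's body (75 mm by 190 mm) begins 51 mm behind the grasp point.
Start: joints at [-1.433, 0.527, 1.433, -0, 1.181, -0.178], TCP at [0.195, -0.594, 0.223] pointing down, gripper open.
Joint ranges: [-3.08, 3.08], [-0.75, 2.2], [0.22, 2.44], [-1.43, 4.57], [0, 2.65], [-2.85, 2.85]. Speed limits (rad/s): [2.79, 2.79, 3.14, 3.14, 3.14, 3.14].

INTERFACE

Orientations are given as a unit quaternion [x, y, z, w].
In Python, from rig import robot gives the robot as it stands.
- The arm moves only by the tool arm_command, never from a script. Its argument "targets" is a list of rows, each a list of 5 numbers: the shift along the tool's x, y, z in cm, then the turn about the tool's z in rad, then the finger opening in cm, from 0 to 8.7. In form: [[dx, dy, dz, spin, hand], ...]. A call has 1 to 5 rows; each row is the pose to reach, as a shift and turn from the pose commanded when the call began, along the tool's axes at that moment; what a row does not reach only later rows make up. A row lasts 1/8 s, in which the tool goes at most 62.5 mm and 10.7 degrees, less where a joint would pass 70% of its speed; a pose out of reach is approached as far as the arm can. A call with a gripper value outside its range is refused whole. The fingers move at their own pace and stop on an object; "newtons" is the grip in N (left out, the last holds). Time passes only in rows, so rows that repeat a pose let the fingers close. It gives the time, the measured TCP pose, the force and the opening at its end, in the units of the state.
- robot.get_obs(): the state, without advancing time (a new reading comes with each control period).
- robot.camera(name): name is "scene" or "top"; returns (picture, depth): 400x640x3 uint8, red, green, blue; 400x640 float32, m along the optical axis (not along the pixel's ray), 0 where there is no reading.
- robot.camera_model(name): a dict with "mtx" (3x3 intrinsics, pixels), "extrinsics" (4x4, takes a point from world to camera coordinates). Camera axes: x right, y up, looking along -z (the intrinsics and any distortion apply to the point x, -y, -z); pixel columns grow to the right and rows downward; lengths in m; the calibration is good to about 2 mm. A picture is of the moment at which its call begins. camera_model takes no time and is no camera call.
- robot.hand_in(): hands the job in, once; it reports no verdict.
The state is a dict: "time": time; "q": joint angles; "joint_velocities": joint speeds; "joint_torque": joint torques, N m; "position": TCP position; "tool_rot": TCP orientation; "ft_force": force on the tool from outside, world axes, zero at the start; "moment": the same for the moment, N m; "grip_width": finger opening in m.
Only numpy, scipy, OpenCV 4.12 (cv2) and the standard library are available. Lean on these libraries where they do the work, as an engineer would, in place of code of your own. Each camera call takes 0.05 s, during which the arm holds its last target.

## Working session

There is one attempt and no reset: what is moved stays moved. The work goes in short steps, Python scripts to look and compute and a tool call to move; the robot and the scene stay as the last step left them, time stands still between calls to the robot, and variables do not carry over. Pictures are saved under pics/ and viewed, and the job is handed in when it is done.

Besides the shell and the picture viewer there is one more tool, called after "Call:" as a command line: name --pt "numbers of a row" for each row, then --argument value for the rest. arm_command: Moves the arm, as the interface text tells. Its arguments: {"type":"object","properties":{"targets":{"type":"array","items":{"type":"array","items":{"type":"number"}}},"newtons":{"type":"number"}},"required":["targets"]}

```bash
mkdir -p pics; ls; cat > h.py <<'E'
import numpy as np, cv2
from rig import robot
def save(n,img): cv2.imwrite('pics/'+n,cv2.cvtColor(img,cv2.COLOR_RGB2BGR))
def px2w(name,u,v,depth=None,z=None):
    m=robot.camera_model(name);K=np.array(m['mtx']);E=np.array(m['extrinsics'])
    d=np.array([(u-K[0,2])/K[0,0],-(v-K[1,2])/K[1,1],-1.0])
    R=E[:3,:3];t=E[:3,3];c=-R.T@t;r=R.T@d
    s=depth if depth is not None else (z-c[2])/r[2]
    return c+s*r
def w2px(name,p):
    m=robot.camera_model(name);K=np.array(m['mtx']);E=np.array(m['extrinsics'])
    c=E[:3,:3]@np.array(p)+E[:3,3]
    return K[0,0]*c[0]/-c[2]+K[0,2],K[1,1]*-c[1]/-c[2]+K[1,2]
def st():
    o=robot.get_obs()
    for k in('time','q','position','tool_rot','ft_force','moment','grip_width'):print(k,np.round(o[k],4))
E
python3 - <<'E'
from h import *
for n in('top','scene'):
    i,d=robot.camera(n);save(n+'0.png',i);np.save(n+'0d.npy',d);np.save(n+'0i.npy',i)
    print(robot.camera_model(n))
st()
E
```

```text
pics
{'mtx': array([[415.29991366,   0.        , 307.72855151],
       [  0.        , 415.29991366, 201.95031978],
       [  0.        ,   0.        ,   1.        ]]), 'extrinsics': array([[-0.02395621, -0.99955654,  0.01768677,  0.00116798],
       [ 0.98454501, -0.02051889,  0.17392554, -0.50564075],
       [-0.17348549,  0.02158002,  0.98459996, -1.01930816],
       [ 0.        ,  0.        ,  0.        ,  1.        ]])}
{'mtx': array([[433.09674502,   0.        , 312.04316287],
       [  0.        , 433.09674502, 201.5133864 ],
       [  0.        ,   0.        ,   1.        ]]), 'extrinsics': array([[ 0.82553838,  0.56402482,  0.01903628, -0.40448732],
       [-0.40439518,  0.56769383,  0.71706921,  0.18099799],
       [ 0.39363805, -0.59966633,  0.69674197, -1.22854114],
       [ 0.        ,  0.        ,  0.        ,  1.        ]])}
time 0.1
q [-1.4325  0.5284  1.4338 -0.      1.1814 -0.1785]
position [ 0.1946 -0.5932  0.2217]
tool_rot [ 0.9875  0.1577  0.     -0.001 ]
ft_force [ 0.0373  0.1228 -0.7409]
moment [ 0.0206 -0.0304  0.0193]
grip_width 0.0868
```

View pics/top0.png

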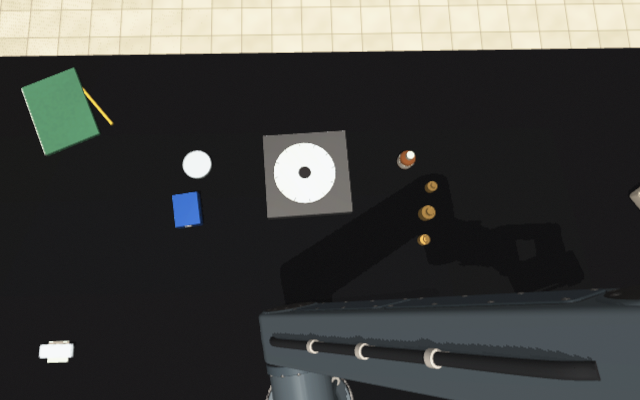

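View pics/scene0.png

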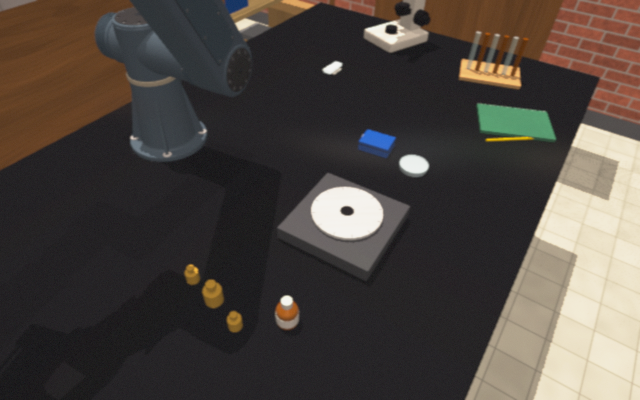

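The stage is at top (305,172), and three brass weights are at top (431,186), (428,212) and (424,239), which in the scene view are (234,321), (213,293) and (192,274). The middle one looks largest, so I'll check it in a close crop and measure.

```bash
python3 - <<'E'
from h import *
i=np.load('top0i.npy');d=np.load('top0d.npy');s=np.load('scene0i.npy');sd=np.load('scene0d.npy')
a=cv2.resize(i[165:255,385:475],(400,400),interpolation=cv2.INTER_CUBIC)
b=cv2.resize(s[250:340,170:260],(400,400),interpolation=cv2.INTER_CUBIC)
save('crop0.png',np.hstack([a,b]))
# stage ellipse
g=i.min(2); m=((g>150)).astype(np.uint8); m[:120]=0;m[230:]=0;m[:,:255]=0;m[:,360:]=0
c=max(cv2.findContours(m,0,2)[0],key=cv2.contourArea);e=cv2.fitEllipse(c);print(e)
print('dot depth pt',px2w('top',304.5,172,depth=d[172,304]), 'z fixed',px2w('top',*e[0],z=.057))
pts=np.array([px2w('top',*q[0],z=.057) for q in c]);print(cv2.minEnclosingCircle(pts[:,:2].astype(np.float32)))
for u,v in((431,186),(428,212),(424,239)):
  p=px2w('top',u,v,depth=d[v,u]);print(u,v,p)
for u,v in((234,316),(213,285),(192,269),(287,300),(347,211)):
  print('s',u,v,px2w('scene',u,v,depth=sd[v,u]))
# depth clusters near weights: world pts
for lab,cam,D,(u0,u1,v0,v1) in(('top','top',d,(410,445,172,250)),('scene','scene',sd,(180,250,258,335))):
  P=np.array([px2w(cam,u,v,depth=D[v,u]) for v in range(v0,v1) for u in range(u0,u1) if D[v,u]>0])
  P=P[P[:,2]>.012]
  from scipy.cluster.hierarchy import fcluster,linkage
  L=fcluster(linkage(P[:,:2]),.012,'distance')
  for k in set(L):
    Q=P[L==k]
    if len(Q)>8: print(lab,len(Q),Q.min(0),Q.max(0))
for u,v in((197,163),(186,208),(406,158)): print(px2w('top',u,v,depth=d[v,u]))
for u,v in ((263,136),(345,131),(352,212),(268,217)): print('gran',px2w('top',u,v,z=.04))
E
```

```text
((304.22991943359375, 172.44740295410156), (59.8352165222168, 61.40200424194336), 90.97264862060547)
dot depth pt [ 0.58291606 -0.00357646  0.05090656] z fixed [ 0.5802174 -0.0027622  0.057    ]
((0.5813109278678894, -0.003392681712284684), 0.08034757524728775)
431 186 [ 0.54259785 -0.33344774  0.03601947]
428 212 [ 0.47136826 -0.31436177  0.05528514]
424 239 [ 0.40448388 -0.303958    0.03939647]
s 234 316 [ 0.55054936 -0.33953291  0.03892861]
s 213 285 [ 0.48208776 -0.31871051  0.05403027]
s 192 269 [ 0.41220876 -0.30779207  0.03786065]
s 287 300 [ 0.62076812 -0.27297134  0.06877771]
s 347 211 [ 0.58447723 -0.00225686  0.04958913]
top 93 [ 0.53337429 -0.35022429  0.01235411] [ 0.55842826 -0.32564785  0.04844262]
top 184 [ 0.45785556 -0.33666046  0.01216231] [ 0.49300832 -0.3016062   0.06224191]
top 97 [ 0.39363892 -0.32111534  0.01226249] [ 0.41861816 -0.29536535  0.04458204]Traceback (most recent call last):
  File "<stdin>", line 17, in <module>
  File "h.py", line 5, in px2w
    m=robot.camera_model(name);K=np.array(m['mtx']);E=np.array(m['extrinsics'])
ValueError: time passes only in moves, steps and waits
```

View pics/crop0.png

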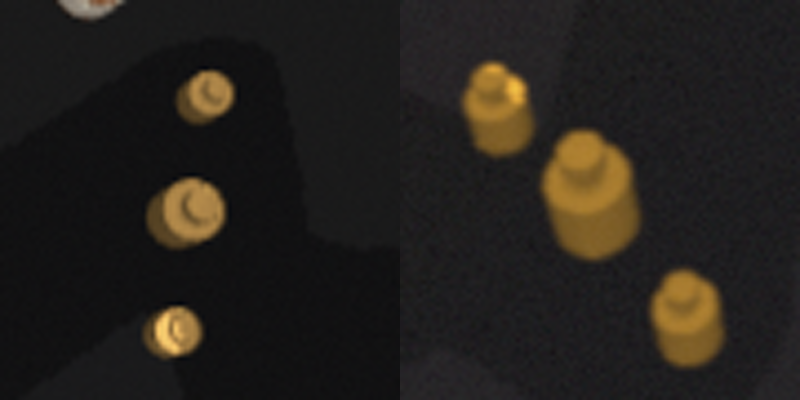

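The middle weight (crop left (190,210), crop right (585,195)) is clearly the largest, with a 35 mm measured width and a top at about 55 mm. Next come the granite pose and a baseline plane fit for the stage.

```bash
python3 - <<'E'
import re
s=open('h.py').read()
s=s.replace("def px2w","""import os,pickle
if not os.path.exists('cm.pkl'): pickle.dump({n:robot.camera_model(n) for n in('top','scene')},open('cm.pkl','wb'))
CM=pickle.load(open('cm.pkl','rb'))
def cloud(name,D):
    m=CM[name];K=m['mtx'];E=m['extrinsics'];v,u=np.mgrid[:400,:640]
    d=np.stack([(u-K[0,2])/K[0,0]*D,-(v-K[1,2])/K[1,1]*D,-D],-1)
    return (d-E[:3,3])@E[:3,:3]
C=np.array([.581,-.003])
def plane(name,i,D,rr=(.022,.074)):
    P=cloud(name,D);r=np.hypot(P[...,0]-C[0],P[...,1]-C[1])
    m=(r>rr[0])&(r<rr[1])&(D>0)&(P[...,2]>.03)&(P[...,2]<.075)&(i.min(2)>90)
    Q=P[m]
    for _ in range(5):
        A=np.c_[Q[:,:2]-C,np.ones(len(Q))];x=np.linalg.lstsq(A,Q[:,2],rcond=None)[0];e=Q[:,2]-A@x
        Q=Q[abs(e)<max(2.5*e.std(),.001)]
    print(name,len(Q),'slope',np.round(x,4),'std',round(e.std(),5),'tilt',round(np.hypot(*x[:2]),4),'down dir deg',round(np.degrees(np.arctan2(-x[1],-x[0])),1))
    return x
def px2w""",1).replace("robot.camera_model(name)","CM[name]")
open('h.py','w').write(s)
E
python3 - <<'E'
from h import *
for n in('top','scene'):
  i=np.load(n+'0i.npy');D=np.load(n+'0d.npy');plane(n,i,D)
  P=cloud(n,D)
  r=P[...,:2]-C
  m=(np.abs(r).max(-1)<.1)&(np.hypot(r[...,0],r[...,1])>.085)&(P[...,2]>.03)
  print('granite z',np.median(P[m][:,2]))
  m=(np.abs(P[...,0]-.48)<.15)&(np.abs(P[...,1]+.15)<.03); print('bench z',np.median(P[m][:,2]))
for u,v in ((263,136),(345,131),(352,212),(268,217)): print('gran',px2w('top',u,v,z=.04))
print(w2px('scene',[.581,-.003,.057]),w2px('scene',[.581,-.003,.052]))
P=cloud('scene',np.load('scene0d.npy'))[258:335,180:250].reshape(-1,3);P=P[(P[:,2]>.012)&(P[:,2]<.1)]
Q=P[np.hypot(P[:,0]-.475,P[:,1]+.319)<.03];print(Q.min(0),Q.max(0))
K=Q[Q[:,2]>.046];print('knob',K.mean(0))
P=cloud('top',np.load('top0d.npy'))[165:255,385:475].reshape(-1,3)
Q=P[np.hypot(P[:,0]-.475,P[:,1]+.319)<.03];K=Q[Q[:,2]>.049];print('knob',K.mean(0),len(K))
E
```

```text
top 2254 slope [-0.0036 -0.0013  0.0525] std 0.00182 tilt 0.0038 down dir deg 19.7
granite z 0.04071325872507482
bench z 0.0010086938899526098
scene 2213 slope [-0.0022  0.0011  0.0505] std 0.00112 tilt 0.0025 down dir deg -27.7
granite z 0.03863712146398421
bench z -0.000985719992508244
gran [0.68555008 0.10360631 0.04      ]
gran [ 0.69554354 -0.11383156  0.04      ]
gran [ 0.47775662 -0.12320441  0.04      ]
gran [0.46943699 0.09201297 0.04      ]
(np.float64(345.73169573113483), np.float64(208.19552934031643)) (np.float64(345.56681473996895), np.float64(209.78578777626342))
[ 0.4585048  -0.3371153   0.01202195] [ 0.49475185 -0.30138474  0.05727784]
knob [ 0.47837266 -0.32028553  0.05345807]
knob [ 0.47526417 -0.31846716  0.05625808] 54
```

Call:
arm_command --pt "53.4 -38.3 0 0.317 0" --pt "53.4 -38.3 0 0.317 0" --pt "53.4 -38.3 0 0.317 0" --pt "53.4 -38.3 0 0.317 0" --pt "53.4 -38.3 0 0.317 0" --newtons 20

```text
time: 0.72
position: [0.3801, -0.3399, 0.2223]
tool_rot: [1.0, -0.0, -0.0, -0.0]
ft_force: [0.1, -0.5, -0.5]
grip_width: 0.0451
```

Call:
arm_command --pt "19.9 -27.4 3 0 0" --pt "19.9 -27.4 6 0 0" --pt "19.9 -27.4 8 0 0" --pt "19.9 -27.4 10 0 0" --pt "19.9 -27.4 13 0 0"

```text
time: 1.35
position: [0.5528, -0.1041, 0.1265]
tool_rot: [1.0, 0.0, 0.001, 0.001]
ft_force: [0.9, -1.1, -0.7]
grip_width: 0.0017
```

Call:
arm_command --pt "2.4 -3.4 3 0 0" --pt "2.4 -3.4 5.5 0 0" --pt "2.4 -3.4 5.5 0 0"

```text
time: 1.72
position: [0.573, -0.0704, 0.0694]
tool_rot: [1.0, 0.001, -0.003, -0.001]
ft_force: [-0.4, -0.3, 1.1]
grip_width: 0.0005
```

Call:
arm_command --pt "0.9 -0.7 0.5 0 0" --pt "0.9 -0.7 0.9 0 0" --pt "0.9 -0.7 0.9 0 0"

```text
time: 2.1
position: [0.584, -0.065, 0.0631]
tool_rot: [1.0, -0.0, 0.0, 0.0]
ft_force: [-0.5, 0.4, 0.3]
grip_width: 0.0004
```

Call:
arm_command --pt "0 0 0.4 0 0" --pt "0 0 0.7 0 0" --pt "0 0 0.85 0 0" --pt "0 0 0.85 0 0"

```text
time: 2.6
position: [0.5836, -0.0646, 0.0539]
tool_rot: [1.0, -0.0, -0.0, -0.0]
ft_force: [0.3, 0.3, -0.1]
grip_width: 0.0005
```

Call:
arm_command --pt "0 0 0.1 0 0" --pt "0 0 0.2 0 0" --pt "0 0 0.2 0 0" --pt "0 0 0.2 0 0"

```text
time: 3.1
position: [0.5839, -0.0646, 0.0521]
tool_rot: [1.0, -0.0, 0.0, 0.0]
ft_force: [0.4, 0.5, -0.1]
grip_width: 0.0005
```

Call:
arm_command --pt "0 0 0.05 0 0" --pt "0 0 0.1 0 0" --pt "0 0 0.1 0 0"

```text
time: 3.48
position: [0.584, -0.0647, 0.0517]
tool_rot: [1.0, -0.0, 0.0, 0.0]
ft_force: [-1.8, -0.0, 5.1]
grip_width: 0.0004
```

-y is rigid: 5 N at the contact height of 52 mm with no sinking. Next I'll probe at 30°.

Call:
arm_command --pt "0 0 -0.8 0 0" --pt "3 -5 -0.8 0 0" --pt "5.1 -9.2 -0.8 0 0" --pt "5.1 -9.2 -0.4 0 0" --pt "5.1 -9.2 -0.2 0 0"

```text
time: 4.1
position: [0.634, 0.0273, 0.0526]
tool_rot: [1.0, 0.0, -0.001, 0.0]
ft_force: [-0.0, -0.5, 0.3]
grip_width: 0.0005
```

Call:
arm_command --pt "0 0 0 0 0" --pt "0 0 0.1 0 0" --pt "0 0 0.2 0 0" --pt "0 0 0.2 0 0"

```text
time: 4.6
position: [0.6346, 0.0263, 0.0518]
tool_rot: [1.0, -0.0, -0.0, 0.0]
ft_force: [-2.3, -2.1, 4.3]
grip_width: 0.0003
```

Call:
arm_command --pt "0 0 0.03 0 0" --pt "0 0 0.03 0 0"

```text
time: 4.85
position: [0.6347, 0.0263, 0.0517]
tool_rot: [1.0, -0.0, -0.0, 0.001]
ft_force: [-2.6, -3.0, 6.2]
grip_width: 0.0003
```

30° is rigid too, so I'll try 145°.

Call:
arm_command --pt "0 0 -0.8 0 0" --pt "-5 -0.3 -0.8 0 0" --pt "-10.1 -0.5 -0.8 0 0" --pt "-10.1 -0.5 -0.4 0 0" --pt "-10.1 -0.5 -0.2 0 0"

```text
time: 5.48
position: [0.5354, 0.0322, 0.0531]
tool_rot: [1.0, -0.0, 0.001, 0.0]
ft_force: [0.4, 0.4, 0.9]
grip_width: 0.0003
```

Call:
arm_command --pt "0 0 0 0 0" --pt "0 0 0.1 0 0" --pt "0 0 0.2 0 0" --pt "0 0 0.2 0 0"

```text
time: 5.98
position: [0.5357, 0.0322, 0.0519]
tool_rot: [1.0, -0.0, 0.002, 0.0]
ft_force: [0.1, 0.4, 8.0]
grip_width: 0.0004
```

145° is rigid to 8 N. The closed tip is 30 mm wide and bears at its inner edge, so my radius was too small. I'll probe the remaining sectors at r = 70 mm.

Call:
arm_command --pt "0 0 -0.8 0 0" --pt "-1.1 3.5 -0.8 0 0" --pt "-1.1 7.4 -0.8 0 0" --pt "-1.1 7.4 -0.4 0 0" --pt "-1.1 7.4 -0.2 0 0"

```text
time: 6.6
position: [0.5225, -0.0413, 0.0526]
tool_rot: [1.0, -0.0, -0.0, -0.0]
ft_force: [-0.6, -0.4, 0.4]
grip_width: 0.0003
```

Call:
arm_command --pt "0 0 0 0 0" --pt "0 0 0.1 0 0" --pt "0 0 0.2 0 0" --pt "0 0 0.2 0 0"

```text
time: 7.1
position: [0.5226, -0.0407, 0.0517]
tool_rot: [1.0, 0.0, -0.0, -0.0]
ft_force: [-2.1, 1.9, 7.5]
grip_width: 0.0003
```

Call:
arm_command --pt "0 0 -0.8 0 0" --pt "6 0 -0.8 0 0" --pt "11.8 0.1 -0.8 0 0" --pt "11.8 0.1 -0.4 0 0" --pt "11.8 0.1 -0.2 0 0"

```text
time: 7.72
position: [0.6393, -0.042, 0.0521]
tool_rot: [1.0, 0.0, -0.001, -0.0]
ft_force: [-0.3, 0.8, 1.1]
grip_width: 0.0005
```

Call:
arm_command --pt "0 0 0 0 0" --pt "0 0 0.1 0 0" --pt "0 0 0.2 0 0" --pt "0 0 0.2 0 0"

```text
time: 8.22
position: [0.6402, -0.0426, 0.0509]
tool_rot: [1.0, -0.0, -0.0, -0.0]
ft_force: [-1.6, 0.0, 2.2]
grip_width: 0.0004
```

Call:
arm_command --pt "0 0 0.1 0 0" --pt "0 0 0.1 0 0"

```text
time: 8.48
position: [0.6408, -0.0427, 0.0498]
tool_rot: [1.0, -0.0, -0.0, 0.0]
ft_force: [-2.0, -0.5, 1.5]
grip_width: 0.0006
```

It dips: 2 mm down at about 2 N. I'll press further and read the tilt direction with the cameras.

Call:
arm_command --pt "0 0 0.1 0 0" --pt "0 0 0.15 0 0" --pt "0 0 0.15 0 0"

```text
time: 8.85
position: [0.641, -0.0428, 0.0486]
tool_rot: [1.0, -0.0, 0.0, 0.0]
ft_force: [-1.2, -0.9, 5.5]
grip_width: 0.0003
```

```bash
python3 - <<'E'
from h import *
st()
for n in('top','scene'):
    i,d=robot.camera(n);save(n+'1.png',i);np.save(n+'1d.npy',d);np.save(n+'1i.npy',i);plane(n,i,d)
save('c1.png',np.hstack([cv2.resize(np.load('top1i.npy')[110:240,240:370],(400,400)),cv2.resize(np.load('scene1i.npy')[150:280,270:400],(400,400))]))
E
```

```text
time 8.85
q [-2.4030e-01  7.7120e-01  1.5092e+00 -3.0000e-04  8.6070e-01  1.3308e+00]
position [ 0.641  -0.0428  0.0486]
tool_rot [ 1.e+00 -1.e-04  2.e-04  2.e-04]
ft_force [-1.2241 -0.9119  5.5381]
moment [-0.1498  0.3427 -0.0096]
grip_width 0.0003
top 0 slope [0. 0. 0.] std nan tilt 0.0 down dir deg -180.0
scene 820 slope [-0.0674  0.0441  0.0522] std 0.0012 tilt 0.0805 down dir deg -33.2
  ret = _var(a, axis=axis, dtype=dtype, out=out, ddof=ddof,
  arrmean = um.true_divide(arrmean, div, out=arrmean,
  ret = ret.dtype.type(ret / rcount)
```

View pics/c1.png

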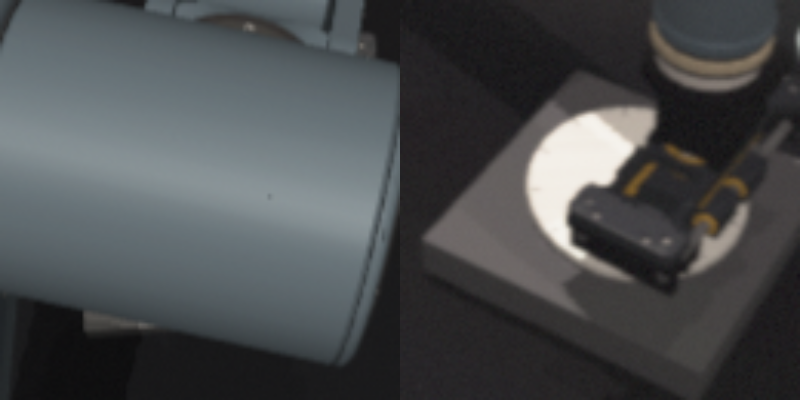

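Crop right shows the disc tipped under the fingers; in the top view the arm hides it. The scene plane fit gives a tilt of 0.080 rad toward -33°. I'll hold briefly, lift off and go to the weight.

Call:
arm_command --pt "0 0 0 0 0" --pt "0 0 -0.3 0 0" --pt "0 0 -4 0 0" --pt "0 0 -9 0.18 0" --pt "-4 6 -9 0.36 6.5"

```text
time: 9.57
position: [0.6119, -0.0934, 0.1426]
tool_rot: [0.984, -0.179, 0.007, 0.0]
ft_force: [0.4, -0.7, -0.8]
grip_width: 0.0049
```

Call:
arm_command --pt "-12.5 21.6 0 0.22 6.5" --pt "-12.5 21.6 0 0.22 6.5" --pt "-12.5 21.6 0 0.22 6.5" --pt "-12.5 21.6 0 0.22 6.5" --pt "-12.5 21.6 0 0.22 6.5"

```text
time: 10.2
position: [0.4105, -0.2549, 0.1381]
tool_rot: [0.957, -0.289, -0.0, -0.0]
ft_force: [0.8, 0.5, 0.0]
grip_width: 0.0525
```

Call:
arm_command --pt "4.5 0.9 0 0 6.5" --pt "9 1.7 0 0 6.5" --pt "9 1.7 3 0 6.5" --pt "9 1.7 5 0 6.5" --pt "9 1.7 5 0 6.5"

```text
time: 10.82
position: [0.4791, -0.3143, 0.0865]
tool_rot: [0.958, -0.285, -0.002, -0.001]
ft_force: [1.1, -0.6, -0.0]
grip_width: 0.0649
```

```bash
python3 - <<'E'
from h import *
st()
for n in('top','scene'):
    i,d=robot.camera(n);save(n+'2.png',i);np.save(n+'2d.npy',d);np.save(n+'2i.npy',i);plane(n,i,d)
save('c2.png',np.hstack([cv2.resize(np.load('top2i.npy')[110:260,300:450],(400,400)),cv2.resize(np.load('scene2i.npy')[200:350,130:280],(400,400))]))
E
```

```text
time 10.825
q [-7.7590e-01  6.4860e-01  1.6742e+00  9.0000e-04  8.2270e-01  1.3733e+00]
position [ 0.4791 -0.3143  0.0865]
tool_rot [ 0.9584 -0.2855 -0.0016 -0.0012]
ft_force [ 1.1373 -0.6311 -0.0071]
moment [ 0.0946  0.042  -0.0051]
grip_width 0.0649
top 2253 slope [ 0.     -0.0015  0.0526] std 0.00178 tilt 0.0015 down dir deg 91.5
scene 2192 slope [-0.0032  0.001   0.0504] std 0.00115 tilt 0.0034 down dir deg -17.2
```

View pics/c2.png

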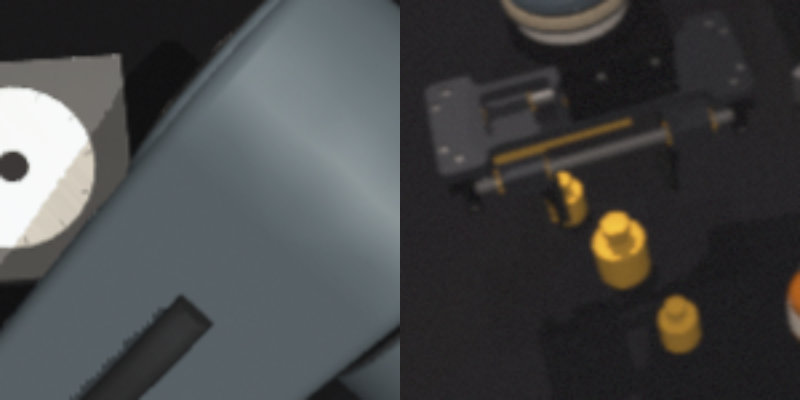

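The fingers (crop right (558,195) and (675,165)) straddle the large weight (618,230), and the stage is level again. Going down.

Call:
arm_command --pt "0 0.5 0 0 6.5" --pt "0 0.5 2 0 6.5" --pt "0 0.5 5 0 6.5" --pt "0 0.5 5 0 6.5"

```text
time: 11.42
position: [0.4753, -0.3198, 0.0375]
tool_rot: [0.958, -0.286, -0.001, -0.001]
ft_force: [0.3, 0.1, 0.8]
grip_width: 0.0651
```

Call:
arm_command --pt "0 0 1.5 0 6.5" --pt "0 0 2.8 0 6.5" --pt "0 0 2.9 0 6.5" --pt "0 0 2.9 0 3" --pt "0 0 2.9 0 3" --newtons 20

```text
time: 12.05
position: [0.4765, -0.3207, 0.0097]
tool_rot: [0.958, -0.286, 0.0, 0.0]
ft_force: [0.8, -0.7, 0.6]
grip_width: 0.0524
```

Call:
arm_command --pt "0 0 0 0 3" --pt "0 0 0 0 3" --pt "0 0 0 0 3"

```text
time: 12.42
position: [0.4765, -0.3205, 0.0096]
tool_rot: [0.958, -0.286, 0.0, 0.0]
ft_force: [-0.0, 1.0, 1.3]
grip_width: 0.0357
```

Call:
arm_command --pt "0 0 -1 0 3" --pt "0 0 -5 0 3" --pt "0 0 -11 0 3" --pt "0 0 -12 0 3" --pt "0 0 -12 0 3"

```text
time: 13.05
position: [0.476, -0.3202, 0.1297]
tool_rot: [0.958, -0.286, 0.0, 0.0]
ft_force: [-1.1, 0.6, -4.1]
grip_width: 0.0357
```

Call:
arm_command --pt "-0.3 -4 0 0 3" --pt "-0.7 -9 0 0 3" --pt "-1.1 -14 0 0 3" --pt "-1.5 -19 0 0 3" --pt "-1.9 -24 0 0 3"

```text
time: 13.68
position: [0.5905, -0.1072, 0.1263]
tool_rot: [0.958, -0.286, -0.003, -0.0]
ft_force: [0.0, -0.2, -3.0]
grip_width: 0.0358
```

Call:
arm_command --pt "-0.3 -4 0 0 3" --pt "-0.6 -7 0 0 3" --pt "-0.6 -8.3 0 0 3" --pt "-0.6 -8.3 2 0 3" --pt "-0.6 -8.3 2 0 3"

```text
time: 14.3
position: [0.6296, -0.0367, 0.1063]
tool_rot: [0.958, -0.286, -0.004, 0.0]
ft_force: [-0.2, -1.1, -3.8]
grip_width: 0.0352
```

```bash
python3 - <<'E'
from h import *
st()
i,d=robot.camera('scene');plane('scene',i,d)
save('c3.png',cv2.resize(i[130:290,250:450],(800,600)))
E
```

```text
time 14.3
q [-2.3490e-01  6.7990e-01  1.5079e+00 -6.0000e-04  9.6140e-01  1.9168e+00]
position [ 0.6296 -0.0367  0.1063]
tool_rot [ 9.582e-01 -2.862e-01 -3.800e-03  5.000e-04]
ft_force [-0.1954 -1.1214 -3.7817]
moment [ 0.0374 -0.0318  0.0347]
grip_width 0.0352
scene 1311 slope [-0.0019 -0.0011  0.0504] std 0.00112 tilt 0.0022 down dir deg 28.7
```

View pics/c3.png

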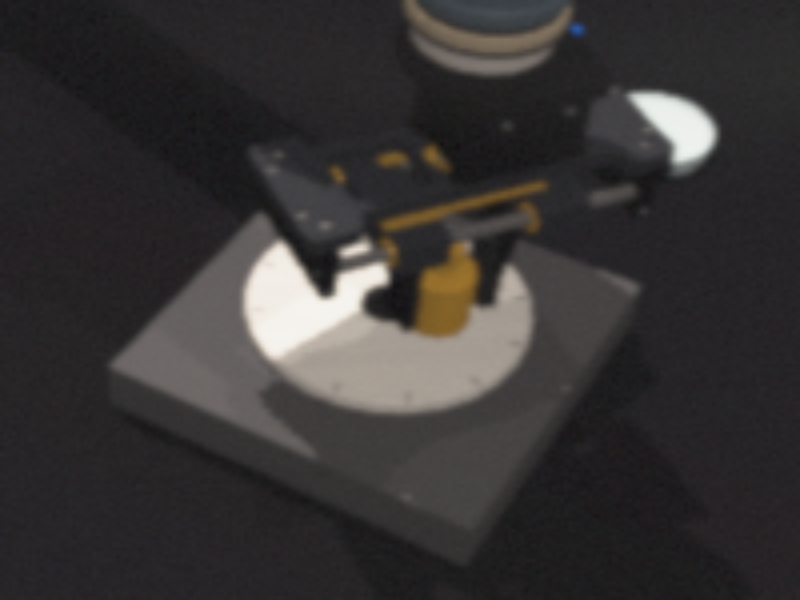

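The weight hangs upright in the jaws (around (445,295)), above the dipping side. I'll correct 2–3 mm and go down.

Call:
arm_command --pt "0.2 -0.2 1.5 0 3" --pt "0.2 -0.2 3 0 3" --pt "0.2 -0.2 3.8 0 3" --pt "0.2 -0.2 3.8 0 3"

```text
time: 14.85
position: [0.6344, -0.036, 0.0702]
tool_rot: [0.958, -0.286, -0.001, 0.0]
ft_force: [-0.5, 0.2, -3.7]
grip_width: 0.0356
```

Call:
arm_command --pt "0 0 0.2 0 3" --pt "0 0 0.4 0 3" --pt "0 0 0.6 0 3" --pt "0 0 0.6 0 3"

```text
time: 15.35
position: [0.6351, -0.036, 0.0653]
tool_rot: [0.958, -0.286, -0.0, 0.0]
ft_force: [-0.4, 0.2, -3.7]
grip_width: 0.0357
```

Call:
arm_command --pt "0 0 0.1 0 3" --pt "0 0 0.2 0 3" --pt "0 0 0.3 0 3" --pt "0 0 0.3 0 3"

```text
time: 15.85
position: [0.6351, -0.036, 0.0622]
tool_rot: [0.958, -0.286, -0.0, -0.0]
ft_force: [-1.0, 0.5, -4.1]
grip_width: 0.0355
```

Call:
arm_command --pt "0 0 0.05 0 3" --pt "0 0 0.1 0 3" --pt "0 0 0.15 0 3" --pt "0 0 0.15 0 3"

```text
time: 16.35
position: [0.6353, -0.0361, 0.0611]
tool_rot: [0.958, -0.286, 0.0, 0.0]
ft_force: [0.3, 0.1, -2.2]
grip_width: 0.0359
```

Call:
arm_command --pt "0 0 0.05 0 3" --pt "0 0 0.1 0 3" --pt "0 0 0.1 0 3"

```text
time: 16.73
position: [0.6356, -0.0363, 0.0602]
tool_rot: [0.958, -0.286, 0.001, 0.0]
ft_force: [0.4, -0.6, 0.6]
grip_width: 0.0355
```

Call:
arm_command --pt "0 0 0.05 0 3" --pt "0 0 0.1 0 3" --pt "0 0 0.1 0 3"

```text
time: 17.1
position: [0.6359, -0.0364, 0.0592]
tool_rot: [0.958, -0.286, 0.001, 0.0]
ft_force: [0.9, -1.6, 2.3]
grip_width: 0.0356
```

```bash
python3 - <<'E'
from h import *
st()
i,d=robot.camera('scene');plane('scene',i,d)
save('c4.png',cv2.resize(i[130:290,250:450],(800,600)))
E
```

```text
time 17.1
q [-2.3220e-01  7.5000e-01  1.5214e+00 -4.0000e-04  8.6840e-01  1.9189e+00]
position [ 0.6359 -0.0364  0.0592]
tool_rot [ 9.582e-01 -2.860e-01  9.000e-04  1.000e-04]
ft_force [ 0.9392 -1.5986  2.3201]
moment [-0.2113 -0.0658 -0.0011]
grip_width 0.0356
scene 556 slope [-0.0658  0.0448  0.052 ] std 0.0012 tilt 0.0796 down dir deg -34.2
```

View pics/c4.png

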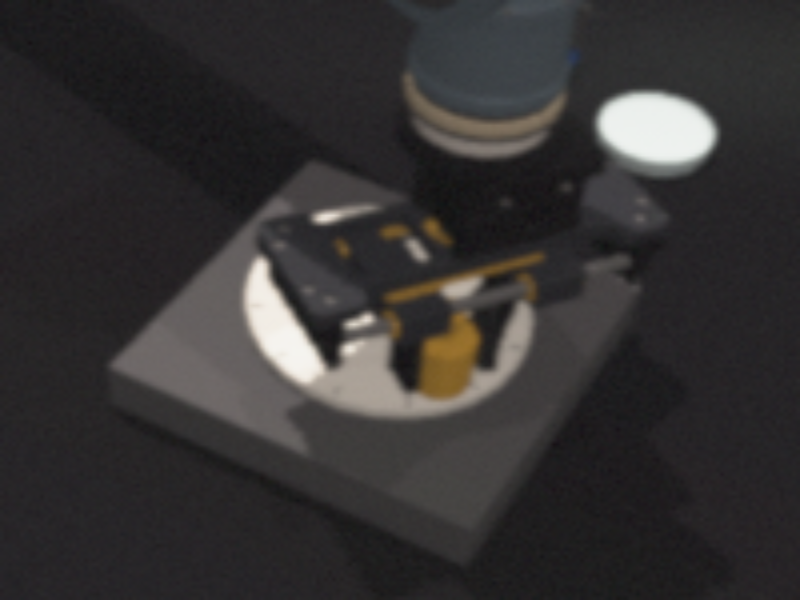

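The weight stands on the rim side and the stage is fully tipped (0.080 rad). Opening the jaws.

Call:
arm_command --pt "0 0 0 0 3.8" --pt "0 0 0 0 4.4" --pt "0 0 0 0 6" --pt "0 0 0 0 6.5" --pt "0 0 0 0 6.5"

```text
time: 17.77
position: [0.6351, -0.0359, 0.0587]
tool_rot: [0.958, -0.286, -0.0, -0.0]
ft_force: [0.2, -0.0, -0.4]
grip_width: 0.0623
```

Call:
arm_command --pt "0 0 0 0 6.5" --pt "0 0 -1 0 6.5" --pt "0 0 -4 0 6.5" --pt "0 0 -9 0 6.5" --pt "0 0 -14 0 6.5"

```text
time: 18.4
position: [0.635, -0.036, 0.2007]
tool_rot: [0.958, -0.286, 0.0, -0.0]
ft_force: [1.4, 0.0, -0.6]
grip_width: 0.0649
```

Call:
arm_command --pt "-8 4 -5 0 6.5" --pt "-16 10 -5 0 6.5" --pt "-20 15 -5 0 6.5" --pt "-20 20 -5 0 6.5" --pt "-20 20 -5 0 6.5"

```text
time: 19.02
position: [0.3563, -0.0938, 0.2497]
tool_rot: [0.958, -0.286, 0.001, 0.0]
ft_force: [-0.8, -0.7, 0.8]
grip_width: 0.0647
```

```bash
python3 - <<'E'
from h import *
st()
for n in('top','scene'):
    i,d=robot.camera(n);plane(n,i,d);save(n+'5.png',i)
    np.save(n+'5d.npy',d);np.save(n+'5i.npy',i)
save('c5.png',np.hstack([cv2.resize(np.load('top5i.npy')[110:240,240:370],(400,400)),cv2.resize(np.load('scene5i.npy')[150:280,270:400],(400,400))]))
E
```

```text
time 19.025
q [-5.6320e-01  1.3060e-01  1.9904e+00 -5.0000e-04  1.0189e+00  1.5871e+00]
position [ 0.3563 -0.0938  0.2497]
tool_rot [ 9.584e-01 -2.856e-01  7.000e-04  4.000e-04]
ft_force [-0.8356 -0.7473  0.8255]
moment [0.0377 0.0302 0.0212]
grip_width 0.0647
top 2105 slope [-0.0695  0.0428  0.0545] std 0.00174 tilt 0.0816 down dir deg -31.7
scene 2034 slope [-0.0697  0.0453  0.0523] std 0.00123 tilt 0.0831 down dir deg -33.0
```

View pics/c5.png

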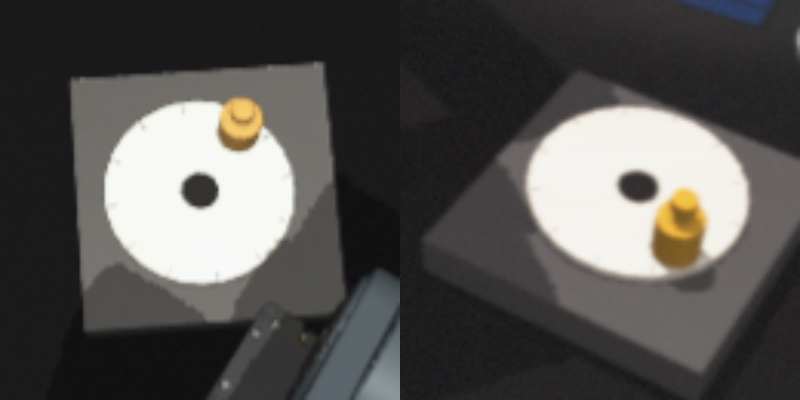

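The crop shows the weight upright near the rim (left (240,125), right (680,235)). Both cameras give a tilt of 0.082 rad, and the dot is still at top pixel (305,172). I'll let the arm settle and hand in.

Call:
arm_command --pt "0 0 0 0 6.5" --pt "0 0 0 0 6.5" --pt "0 0 0 0 6.5" --pt "0 0 0 0 6.5"

```text
time: 19.62
position: [0.3587, -0.0933, 0.2487]
tool_rot: [0.958, -0.285, -0.0, -0.0]
ft_force: [0.5, -0.8, -0.1]
grip_width: 0.0649
```

```bash
python3 - <<'E'
from h import *
i,d=robot.camera('scene');plane('scene',i,d);st()
print(robot.hand_in())
E
```

```text
scene 2028 slope [-0.0674  0.044   0.0522] std 0.00124 tilt 0.0805 down dir deg -33.1
time 19.675
q [-0.559   0.1366  1.9865  0.      1.019   1.5909]
position [ 0.3586 -0.0934  0.2486]
tool_rot [ 9.584e-01 -2.855e-01 -2.000e-04 -1.000e-04]
ft_force [ 0.7851 -1.1855  0.6818]
moment [ 0.089  -0.0115 -0.0565]
grip_width 0.0649
the job is handed in; nothing more can be done
None
```

The stage is tipped and held by the largest brass weight, standing upright about 60 mm from the centre. I handed the job in at about 19.7 s; it reports no verdict.

- **Finding the side:** Four places round the rim were rigid at 5 to 8 N. My first three probes sat about 10 mm too far in, so they ruled out less of the rim than I intended. The fifth, at about -34°, dipped. I held it there; the scene camera gave 0.080 rad of tilt toward -33°. The arm hid the stage from the top camera at that moment.
- **Setting the weight:** I lowered the weight in steps of 1 mm or less once it touched. The highest force I read while pressing or setting down was about 8 N, at the end of each move.
- **Last checks:** With the arm clear, the tilt read 0.082 and 0.083 rad from the two cameras, and 0.0805 rad from the scene camera just before hand-in, all toward about -32 to -33°. The weight looked upright, though I did not measure its angle separately. The stage's centre dot was at the same top-camera pixel as at the start. I took no measured check of the slide box, bottle and dish at the end, but the arm's planned path stayed clear of them. No check failed or disagreed.

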